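# Turn the inlaid plaque over against the bench stop

## Task

Turn the copper plaque over so that it lies flat on the bench in front of the stop with its plain back up, ready for filing. Do it by pushing only, with nothing gripped or lifted off the bench: push the plaque against the hollow front of the steel stop until it tips up and leans there, then push its upper end back from behind, over the stop, so that it falls over onto its inlaid face. Leave everything else on the bench where it is.

Things in the scene. Friction and masses are not known exactly. Their poses are not given: they have to be found in the camera images.
- plaque: copper plaque to turn over: flat plate 62 mm (its x) by 90 mm (its y) by 6 mm, about 0.3 kg, origin at its centre (3 mm up when flat). Its +z face, up at the start, has an inlaid brass ring with a triangle; the other face is plain. Its -y edge faces the stop, square to about 15 degrees, with 25 to 85 mm of free bench between. Friction on the bench about 0.6.
- plaque_lead (a point): the middle of the plaque's 62 mm edge that faces the stop at the start (its -y edge), at half thickness
- plaque_rear (a point): the middle of the plaque's opposite edge (its +y edge), away from the stop at the start, at half thickness
- stop: steel stop fixed to the bench: rail 120 mm long (its x), 50 mm high. Origin on the bench at the middle of the foot line of its hollow front, which faces its +y and rises in flat slopes, ever steeper: 45 degrees to y -10, z 10 mm; 58 to y -17.5, z 22; 68 to y -23, z 36; 76 to y -27, z 50 (top front edge). Upright back at y -40 mm. Front oiled, friction about 0.18: an edge pushed against it rides up.
- stop_top (a point): middle of the stop's top front edge (y -27, z 50 mm in the stop's frame). A plaque pushed until its rear edge is at the foot line leans on this edge at about 62 degrees and stands by itself, its upper end about 79 mm above the bench, 29 mm above the stop, leaning to the back. Tipped from there past upright about its lower edge, it falls onto the bench in front of the stop.
- tin: flat metal tin box with red lid, 62 x 97 x 20 mm, beside the plaque's path; origin at the centre of its underside. Leave it alone.
- punch: upright dark steel punch, 22 mm diameter, 62 mm tall, beside the stop's end nearer the robot; origin at the centre of its foot. Leave it alone.
- block: square dark steel bench block, 70 x 70 x 22 mm, behind the stop (about 75 mm or more behind its foot line); origin at the centre of its underside. Leave it alone.
- graver: graver (looks like a screwdriver) with wooden handle, about 160 mm long, lying on the robot's side of the plaque's path; origin under its middle. Leave it alone.
- jar: small closed amber glass jar, 48 mm diameter, 50 mm tall, beyond the stop's far end; origin at the centre of its underside. Leave it alone.
- hammer: hammer, 240 mm long, lying at the left of the bench; origin under its middle. Leave it alone.
- pliers: pliers with black grips, about 150 mm long, lying at the right of the bench; origin under the pivot. Leave it alone.
- offcut: bare square copper offcut, 40 x 40 x 4 mm, lying beyond the plaque's path; origin at the centre of its underside. Leave it alone.
Not all that is in view belongs to the job. Of the things that look like the plaque, the smallest one is meant.

How it is judged (in metres and radians):
On the way:
1. the plaque is tipped up, inlaid face towards the open bench, at 50 to 85 degrees and resting against the stop (angle between plaque's own z axis and vertical between 0.87 and 1.48 rad and contact force between plaque and stop above 0.05 N), for 0.2 s.
At the end, for the whole second after the job is handed in: the plaque lies flat (within 5 degrees) and still on the bench, plain back up, its centre 30 to 200 mm in front of the stop's foot line and within 90 mm of the stop's middle along the rail (angle between plaque's own z axis and vertical above 3.05 rad and height (world z) of plaque below 0.008 m and y of plaque in the frame of stop between 0.03 and 0.2 m and x of plaque in the frame of stop between -0.09 and 0.09 m and linear speed of plaque below 0.01 m/s and angular speed of plaque below 0.1 rad/s); the robot touches nothing.
It fails at once if the plaque is lifted off the bench: both its edge middles are more than 30 mm up (height (world z) of each of plaque_lead, plaque_rear above 0.03 m).
It fails at once if the plaque is turned up on edge away from the stop (its centre more than 130 mm in front of the foot line, or beyond the rail's ends) (angle between plaque's own z axis and vertical between 0.5 and 2.6 rad and (y of plaque in the frame of stop above 0.13 m or x of plaque in the frame of stop above 0.1 m or x of plaque in the frame of stop below -0.1 m)).
It fails at once if the plaque is pushed over the stop to its back (y of plaque in the frame of stop below -0.03 m).
It fails at once if something else on the bench is moved by more than 20 mm (distance of any of tin, punch, block, graver, jar, hammer, pliers, offcut from where it was at the start of the episode above 0.02 m).
It fails at once if the punch or the jar is knocked over (angle between any of punch, jar's own z axis and vertical above 0.5 rad).
It also fails if it takes over 51 s, if anything falls off the work surface, if the arm or the gripper's body presses on something with over 40 N, if the wrist force passes 120 N, or if a joint passes its speed limit or range.

## Robot

A 6-joint arm with a two-finger parallel gripper is mounted at the origin on the work surface. World frame = base frame: x ahead of the robot, y to its left, z up, the work surface at z = 0. Lengths are in m, angles in degrees, forces in N, time in s.
With the tool pointing down it reaches from about 0.35 to 0.875 m from the base axis. Payload 4.2 kg.
Tool frame: the origin (TCP) lies midway between the tips of the shut fingers; the grasp point (between the pads) lies env.hold_point_z behind it (env.hold_point_z is the distance from the TCP to the grasp point, in m); z points along the fingers, x is the direction in which the jaws open and shut, and the axes are right-handed (so a half turn about z gives the same grasp; the last joint's range is limited). The gripper opens to 85 mm and grips with 20 to 120 N. Pads are 22 mm wide; open, the fingers measure 114 mm over their backs; the gripper's body (76 mm by 85 mm) begins 54 mm behind the grasp point. The pads swing forward as they close: fully open they stand 13 mm farther back than shut.
Start: joints at [79.332, 22.042, 0.453, 0, -68.411, -14.817], TCP at [0.269, 0.564, 0.231] pointing down, gripper open.
Joint ranges: [-179.83, 179.83], [-69.29, 118.12], [-61.27, 80.66], [-181.25, 117.63], [-171.15, -9.14], [-177.46, 177.46]. Speed limits (degrees/s): [159.86, 159.86, 180, 180, 180, 180].

## Interface

Orientations are given as [roll, pitch, yaw] about the fixed x, y, z axes, in that order (R = Rz(yaw) Ry(pitch) Rx(roll)).
In Python, from bench import env, optics, job gives the robot as it stands.
- The arm moves only by the shell command python3 -m jog 'ROWS'. ROWS is JSON, a list of rows, each a list of 5 numbers: the shift along the tool's x, y, z normalised to -1 to 1, where 1 is 50 cm, then the turn about the tool's z normalised to -1 to 1, where 1 is 30 degrees, then the opening, from 0 (shut) to 1 (fully open). A call has 1 to 8 rows; each row is the pose to reach, as a shift and turn from the pose commanded when the call began, along the tool's axes at that moment; what a row does not reach only later rows make up. A row lasts 1/10 s, in which the tool goes at most 50 mm and 8.59 degrees, less where a joint would pass 70% of its speed; a pose out of reach is approached as far as the arm can. A call with a number of a shift or a turn outside -1 to 1 is refused whole. A call with a gripper value outside its range is refused whole. The fingers move at their own pace and stop on an object; the grip force is fixed at half the most. Time passes only in rows, so rows that repeat a pose let the fingers close. It gives the time, the measured TCP pose, the force and the opening at its end, in the units of the state.
- env.get_obs(): the state, without advancing time (a new reading comes with each control period).
- optics.snapshot(name): name is "scene" or "top"; returns the picture (400x640x3 uint8, red, green, blue); there is no depth.
- optics.camera_params(name): a dict with "K" (3x3 intrinsics, pixels), "k1" (the pictures are not rectified: a ray, as slopes to the right and down, at radius r is drawn at 1 + k1 r^2 times it, then the intrinsics apply), "extrinsics" (4x4, takes a point from camera to world coordinates). Camera axes: x right, y down, z forward; pixel columns grow to the right and rows downward; lengths in m; the calibration is good to about 2 mm. A picture is of the moment at which its call begins. camera_params takes no time and is no camera call.
- job.job_done(): hands the job in, once; it reports no verdict.
The state is a dict: "time_s": time; "q": joint angles; "qvel": joint speeds; "joint_efforts": joint torques, N m; "ee_pos": TCP position; "eef_rot": TCP orientation; "force": force on the tool from outside, world axes, zero at the start; "wrist_torque": the same for the moment, N m; "grip_width": finger opening in m.
Only numpy, scipy, OpenCV 4.12 (cv2) and the standard library are available. Lean on these libraries where they do the work, as an engineer would, in place of code of your own. Each camera call takes 0.05 s, during which the arm holds its last target. There are 200 camera calls.

## Working session

There is one attempt and no reset: what is moved stays moved. The work goes in short steps, Python scripts to look and compute and a shell command to move; the robot and the scene stay as the last step left them, time stands still between calls to the robot, and variables do not carry over. Pictures are saved under pics/ and viewed, about 8 in all and at most 12, crops included, and the job is handed in when it is done.

```bash
mkdir -p pics; ls
cat > h.py <<'E'
import numpy as np, cv2
from bench import env, optics, job
def cam(n):
    p=optics.camera_params(n); return np.array(p["K"]),p["k1"],np.array(p["extrinsics"])
def ray(n,u,v):
    K,k1,T=cam(n); d=np.linalg.solve(K,[u,v,1.])[:2]; s=d.copy()
    for _ in range(30): s=d/(1+k1*(s@s))
    return T[:3,3],T[:3,:3]@np.r_[s,1]
def px2w(n,u,v,z=0.):
    o,d=ray(n,u,v); return o+d*(z-o[2])/d[2]
def w2px(n,P):
    K,k1,T=cam(n); c=T[:3,:3].T@(np.array(P)-T[:3,3]); s=c[:2]/c[2]; s=s*(1+k1*(s@s)); return (K@np.r_[s,1])[:2]
def snap(n,f):
    im=optics.snapshot(n); cv2.imwrite(f,im[:,:,::-1]); return im
E
python3 - <<'E'
from h import *
snap("top","pics/top1.png"); snap("scene","pics/scene1.png")
for n in("top","scene"): print(n,*[x if np.isscalar(x) else x.round(3).tolist() for x in cam(n)])
o=env.get_obs(); print(o["time_s"],o["ee_pos"],o["eef_rot"],o["grip_width"],env.hold_point_z)
E
```

```text
pics
top [[464.362, 0.0, 320.001], [0.0, 464.362, 197.0], [0.0, 0.0, 1.0]] -0.014686900947564894 [[0.011, -0.991, 0.136, 0.375], [-1.0, -0.012, -0.011, -0.02], [0.013, -0.136, -0.991, 1.301], [0.0, 0.0, 0.0, 1.0]]
scene [[382.706, 0.0, 324.196], [0.0, 382.706, 203.579], [0.0, 0.0, 1.0]] -0.03726780192775978 [[0.392, 0.726, -0.565, 1.222], [0.92, -0.314, 0.235, -0.302], [-0.007, -0.612, -0.791, 0.964], [0.0, 0.0, 0.0, 1.0]]
0.1 [0.26868564 0.56372911 0.2303395 ] [-1.79992820e+02 -1.10858579e-01 -1.15491713e+02] 0.08540054255968497 0.0187
```

View pics/top1.png

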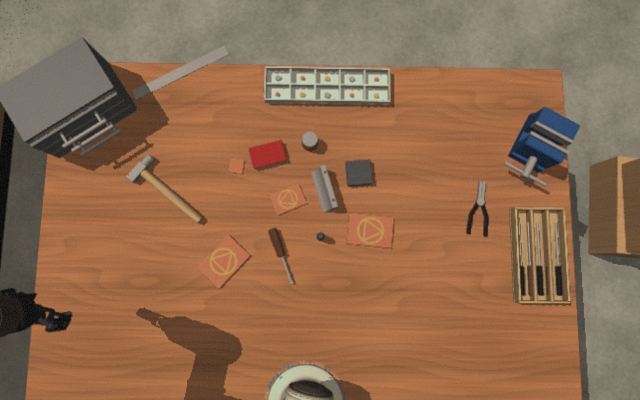

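View pics/scene1.png

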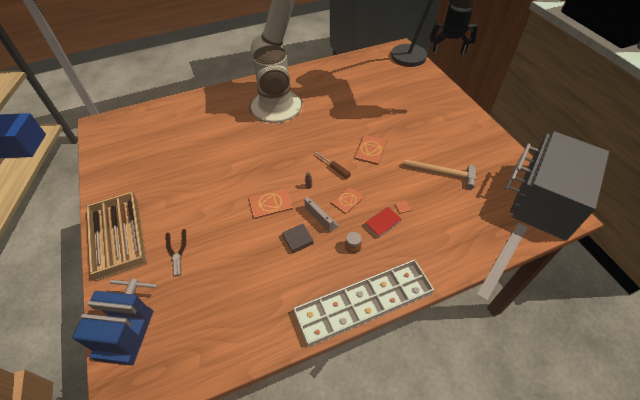

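Three things look like the plaque in the top view: A at (288,199), the smallest, lying in front of the stop; B at (224,261); and C at (370,231). There is also the bare offcut at (236,166). I choose A and check it in a close crop. The stop is at (325,188), the punch at (320,237), the jar at (310,141), the tin at (268,155) and the graver at (281,255).

Run:
```python
from h import *
im=cv2.imread("pics/top1.png")
c=im[120:260,225:385]
cv2.imwrite("pics/crop1.png",cv2.resize(c,None,fx=5,fy=5,interpolation=cv2.INTER_CUBIC)[:600])
c=im[155:225,262:350]
# plaque segmentation
hsv=cv2.cvtColor(cv2.resize(c,None,fx=8,fy=8,interpolation=cv2.INTER_CUBIC),cv2.COLOR_BGR2HSV)
for p in[(288,199),(275,195),(262,215),(236,166),(300,207),(324,188)]: print(p,im[p[1],p[0]], cv2.cvtColor(im[p[1]:p[1]+1,p[0]:p[0]+1],cv2.COLOR_BGR2HSV)[0,0])
```

```text
(288, 199) [ 77 112 189] [  9 151 189]
(275, 195) [ 82 117 191] [ 10 146 191]
(262, 215) [ 65 101 158] [ 12 150 158]
(236, 166) [ 76 112 185] [ 10 150 185]
(300, 207) [ 63  97 147] [ 12 146 147]
(324, 188) [ 98 108 114] [ 19  36 114]
```

View pics/crop1.png

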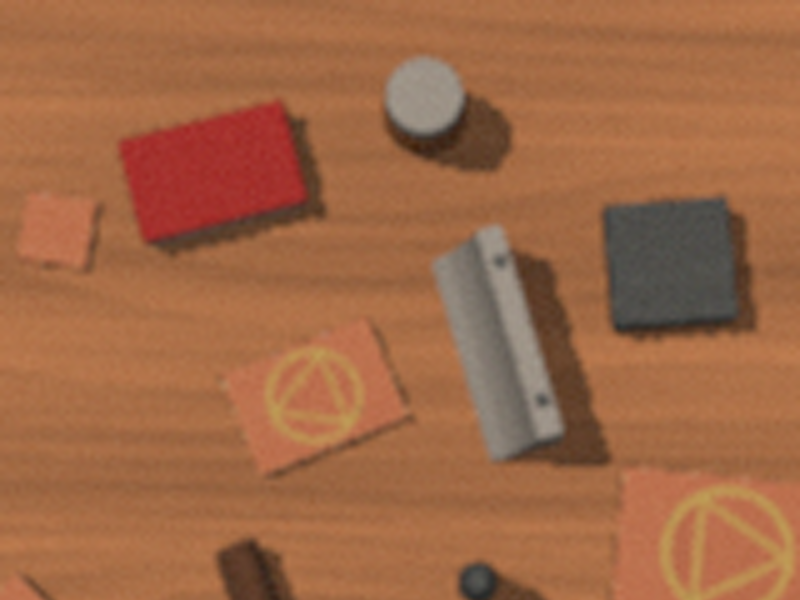

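```bash
cat >> h.py <<'E'
def fit(n,pts,px,x0):
    """pts local 3D, px pixels; solve x,y,yaw"""
    from scipy.optimize import least_squares
    def f(p):
        c,s=np.cos(p[2]),np.sin(p[2]); R=np.array([[c,-s,0],[s,c,0],[0,0,1]])
        return np.concatenate([w2px(n,R@q+[p[0],p[1],0])-u for q,u in zip(pts,px)])
    r=least_squares(f,x0,x_scale=[.01,.01,.1]); return r.x,r.fun
E
python3 - <<'E'
from h import *
np.set_printoptions(suppress=True,precision=4)
C=lambda L:[((x-2)/5+225,(y-2)/5+120) for x,y in L]
z=.006
px=C([(225,378),(367,322),(410,415),(265,475)])
# -y edge faces stop (image right). stop faces image left = world +y approx
P=np.array([[.031,.045,z],[.031,-.045,z],[-.031,-.045,z],[-.031,.045,z]])
# image up = +x world; 
x,r=fit("top",P,px,[.39,.05,0.]); print("plaque",x,np.degrees(x[2]),r)
pl=x
S=np.array([[.06,0,0],[-.06,0,0],[.06,-.04,.05],[-.06,-.04,.05]])
x,r=fit("top",S,C([(433,262),(497,460),(500,228),(562,435)]),[.39,-.02,0.]); print("stop",x,np.degrees(x[2]),r)
a=x[2];R=np.array([[np.cos(a),-np.sin(a)],[np.sin(a),np.cos(a)]])
def loc(p): return R.T@(np.array(p)[:2]-x[:2])
print("plaque in stop",loc(pl),np.degrees(pl[2]-a), [loc(px2w("top",*p,z)) for p in px])
for k,u,h in[("punch",(478,578),.062),("jar",(425,95),.05),("graver end",(240,545),.02),("tin corner",(148,240),.02),("tin c",(307,203),.02),("plaqueC",(622,472),.006),("offcut",(90,268),.004)]:
    w=px2w("top",*C([u])[0],h); print(k,w,loc(w))
o=env.get_obs(); print(loc(o["ee_pos"]))
E
```

```text
plaque [0.5462 0.0549 0.4094] 23.457252867105673 [-0.6274 -0.0923  0.5504 -1.0876  0.3971  0.3996 -0.3151  0.7529]
stop [ 0.5678 -0.0267  0.303 ] 17.362387935746806 [-0.1797  0.1836 -0.7994  0.7527  0.2695 -0.5537  0.6763 -0.3631]
plaque in stop [0.0038 0.0843] 6.094864931358865 [array([0.0291, 0.1307]), array([0.0369, 0.0452]), array([-0.0208,  0.037 ]), array([-0.03  ,  0.1243])]
punch [ 0.4428 -0.0361  0.062 ] [-0.1221  0.0284]
jar [ 0.7098 -0.0041  0.05  ] [ 0.1424 -0.0208]
graver end [0.4617 0.0948 0.02  ] [-0.0649  0.1476]
tin corner [0.6322 0.1505 0.02  ] [0.1144 0.1499]
tin c [0.6545 0.0618 0.02  ] [0.1092 0.0586]
plaqueC [ 0.5061 -0.1169  0.006 ] [-0.0858 -0.0677]
offcut [0.6188 0.185  0.004 ] [0.1119 0.1868]
[-0.1092  0.6528]
```

The crop shows plaque A, with ring and triangle, at crop pixels (225–410, 322–475). It lies squarely in front of the hollow stop, with its rear edge on the left, and it is smaller than B and C. In the stop frame the plaque is at (4, 84) mm with a relative yaw of about 6°.

Plan: turn the tool +47.1° so that tool y equals stop +y, half-open the fingers, and push the rear edge with both fingertips.

```bash
cat >> h.py <<'E'
SX=np.array([.5678,-.0267]); SA=np.radians(17.36)
SR=np.array([[np.cos(SA),-np.sin(SA)],[np.sin(SA),np.cos(SA)]])
def go(sx,sy,z,yaw=-162.64):
    """rows needed from present pose to stop-frame (sx,sy), height z"""
    o=env.get_obs(); p=np.array(o["ee_pos"]); y=np.radians(o["eef_rot"][2])
    d=np.r_[SX+SR@[sx,sy],z]-p
    t=np.array([[np.cos(y),np.sin(y),0],[np.sin(y),-np.cos(y),0],[0,0,-1]])@d
    print("at",(SR.T@(p[:2]-SX)).round(4),p[2].round(4),"yaw",o["eef_rot"][2],"norm shift",(t/.5).round(4),"turn",((o["eef_rot"][2]-yaw)/30).round(3))
E
python3 -c "
from h import *
go(.004,.19,.15)"
```

```text
at [-0.1093  0.6528] 0.2303 yaw -115.49171287558349 norm shift [ 0.5244 -0.7956  0.1607] turn 1.572
```

```bash
python3 -m jog '[[0.05,-0.08,0,0.2,0.4],[0.1,-0.16,0.02,0.4,0.4],[0.16,-0.24,0.04,0.6,0.4],[0.21,-0.32,0.06,0.8,0.4],[0.26,-0.4,0.08,1,0.4],[0.31,-0.48,0.1,1,0.4],[0.37,-0.56,0.12,1,0.4],[0.42,-0.64,0.14,1,0.4]]'; python3 -c "
from h import *
go(.004,.19,.1)"
```

```text
time_s: 0.9
ee_pos: [0.4676, 0.2349, 0.1608]
eef_rot: [180.0, -0.0, -145.5]
force: [0.5, -0.4, 0.1]
grip_width: 0.0342
at [-0.0176  0.2796] 0.1608 yaw -145.46363637088936 norm shift [ 0.0116 -0.1839  0.1217] turn 0.573
```

```bash
python3 -m jog '[[0.005,-0.05,0.04,0.2,0.4],[0.008,-0.1,0.08,0.4,0.4],[0.0116,-0.15,0.12,0.572,0.4],[0.0116,-0.184,0.12,0.572,0.4],[0.0116,-0.184,0.12,0.572,0.4]]'; python3 -c "
from h import *
go(.004,.165,.006)"
```

```text
time_s: 1.4
ee_pos: [0.515, 0.156, 0.1001]
eef_rot: [-180.0, -0.1, -162.8]
force: [0.9, 0.7, 0.9]
grip_width: 0.0339
at [0.0041 0.1901] 0.1001 yaw -162.81064093404837 norm shift [-0.     -0.0502  0.1882] turn -0.006
```

```bash
python3 -m jog '[[0,-0.02,0.08,0,0.4],[0,-0.04,0.14,0,0.4],[0,-0.04,0.18,0,0.4],[0,-0.04,0.19,0,0.4],[0,-0.04,0.194,0,0.4],[0,-0.04,0.197,0,0.4],[0,-0.04,0.197,0,0.4]]'
python3 - <<'E'
from h import *
go(.004,.14,.001)
im=snap("scene","pics/s.png"); cv2.imwrite("pics/crop2.png",cv2.resize(im[150:250,290:430,::-1],None,fx=5,fy=5,interpolation=cv2.INTER_CUBIC))
E
```

```text
time_s: 2.1
ee_pos: [0.5213, 0.1395, 0.0039]
eef_rot: [180.0, 0.1, -162.6]
force: [1.0, 0.2, 0.3]
grip_width: 0.0339
at [0.0052 0.1725] 0.0039 yaw -162.6042982259852 norm shift [ 0.0025 -0.065   0.0058] turn 0.001
```

View pics/crop2.png

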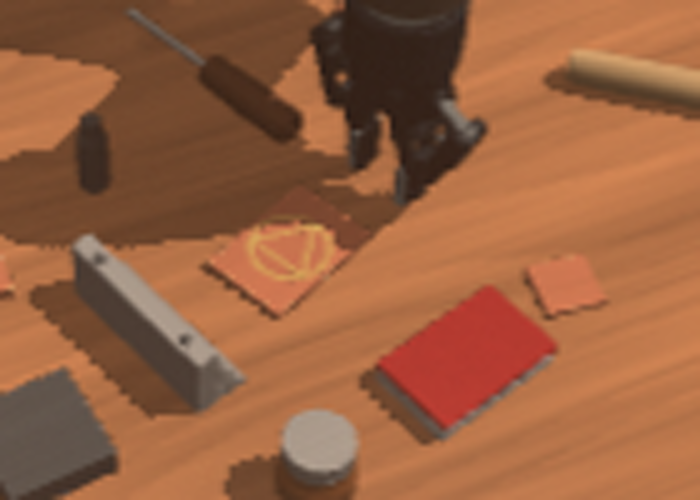

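The crop shows both fingertips, about (365,165) and (405,195), behind the plaque's rear edge, clear of the graver and the tin. Next I lower the last few mm and start the push.

```bash
python3 -m jog '[[0.001,0,0.004,0,0.4],[0.002,-0.01,0.007,0,0.4],[0.002,-0.03,0.007,0,0.4],[0.002,-0.05,0.007,0,0.4],[0.002,-0.06,0.007,0,0.4],[0.002,-0.07,0.007,0,0.4],[0.002,-0.08,0.007,0,0.4],[0.002,-0.09,0.007,0,0.4]]'
python3 - <<'E'
from h import *
go(.004,.105,.0005)
E
```

```text
time_s: 2.95
ee_pos: [0.5334, 0.0952, -0.0007]
eef_rot: [180.0, 0.0, -162.6]
force: [-1.0, 2.9, -0.6]
grip_width: 0.0342
at [0.0035 0.1266] -0.0007 yaw -162.64578101065328 norm shift [-0.0009 -0.0433 -0.0024] turn -0.0
```

```bash
for i in 1; do python3 -m jog '[[0,-0.01,0,0,0.4],[0,-0.02,0,0,0.4],[0,-0.03,0,0,0.4],[0,-0.04,0,0,0.4],[0,-0.05,0,0,0.4],[0,-0.06,0,0,0.4],[0,-0.07,0,0,0.4],[0,-0.08,0,0,0.4]]'; done
python3 - <<'E'
from h import *
go(.004,.022,.0)
im=snap("scene","pics/s.png"); cv2.imwrite("pics/crop3.png",cv2.resize(im[150:250,290:430,::-1],None,fx=5,fy=5,interpolation=cv2.INTER_CUBIC))
E
```

```text
time_s: 3.75
ee_pos: [0.5452, 0.0575, -0.0007]
eef_rot: [180.0, 0.0, -162.7]
force: [-1.4, 5.3, 0.4]
grip_width: 0.0341
at [0.0035 0.0871] -0.0007 yaw -162.65480881260626 norm shift [-0.001  -0.1303 -0.0014] turn -0.0
```

View pics/crop3.png

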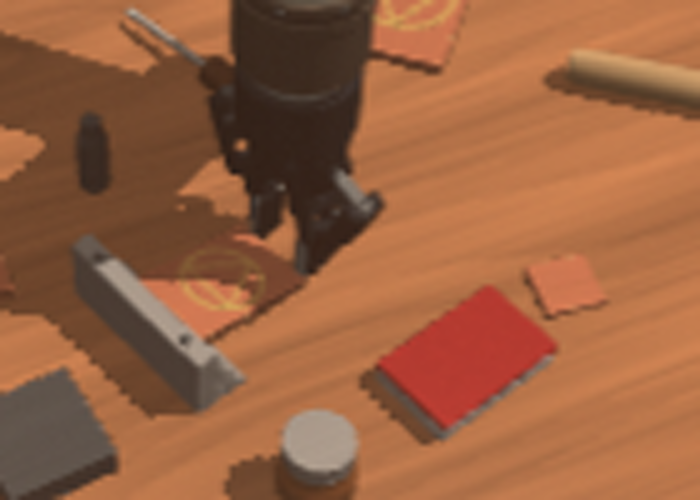

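The crop shows the plaque square to the stop, with its lead edge on the hollow front. I keep pushing, slower.

```bash
python3 -m jog '[[0,-0.008,0,0,0.4],[0,-0.016,0,0,0.4],[0,-0.024,0,0,0.4],[0,-0.032,0,0,0.4],[0,-0.04,0,0,0.4],[0,-0.048,0,0,0.4],[0,-0.056,0,0,0.4],[0,-0.064,0,0,0.4]]'
python3 - <<'E'
from h import *
go(.004,.022,.0)
E
python3 -m jog '[[0,-0.008,0,0,0.4],[0,-0.016,0,0,0.4],[0,-0.024,0,0,0.4],[0,-0.032,0,0,0.4],[0,-0.04,0,0,0.4],[0,-0.048,0,0,0.4],[0,-0.056,0,0,0.4]]'
python3 - <<'E'
from h import *
go(.004,.018,.0)
im=snap("scene","pics/s.png"); cv2.imwrite("pics/crop4.png",cv2.resize(im[150:250,270:410,::-1],None,fx=5,fy=5,interpolation=cv2.INTER_CUBIC))
E
```

```text
time_s: 4.6
ee_pos: [0.5546, 0.0265, -0.0007]
eef_rot: [-180.0, -0.0, -162.6]
force: [-0.4, 4.0, -0.1]
grip_width: 0.0342
at [0.0033 0.0547] -0.0007 yaw -162.61976943310125 norm shift [-0.0014 -0.0654 -0.0014] turn 0.001
time_s: 5.3
ee_pos: [0.563, -0.0002, -0.0007]
eef_rot: [180.0, -0.0, -162.6]
force: [-0.7, 2.7, -0.2]
grip_width: 0.0345
at [0.0034 0.0267] -0.0007 yaw -162.64558850058924 norm shift [-0.0013 -0.0173 -0.0014] turn -0.0
```

View pics/crop4.png

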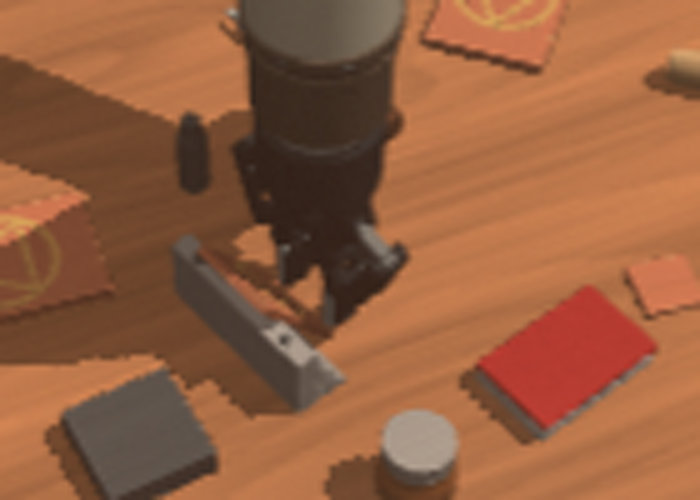

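The crop shows the plaque tilted, with its upper edge covering the rail top (about (200–270, 250–320)). About 9 mm more will bring the rear edge to the foot line.

```bash
python3 -m jog '[[0,-0.004,0,0,0.4],[0,-0.008,0,0,0.4],[0,-0.012,0,0,0.4],[0,-0.015,0,0,0.4],[0,-0.018,0,0,0.4],[0,-0.018,0,0,0.4],[0,-0.018,0,0,0.4]]'
python3 - <<'E'
from h import *
go(.004,.0165,.0)
im=snap("scene","pics/s.png"); cv2.imwrite("pics/crop5.png",cv2.resize(im[170:250,270:380,::-1],None,fx=7,fy=7,interpolation=cv2.INTER_CUBIC))
E
```

```text
time_s: 6.05
ee_pos: [0.5657, -0.0088, -0.0007]
eef_rot: [-180.0, -0.0, -162.6]
force: [-0.4, 1.1, 1.0]
grip_width: 0.0337
at [0.0034 0.0177] -0.0007 yaw -162.64777602796514 norm shift [-0.0013 -0.0024 -0.0014] turn -0.0
```

View pics/crop5.png

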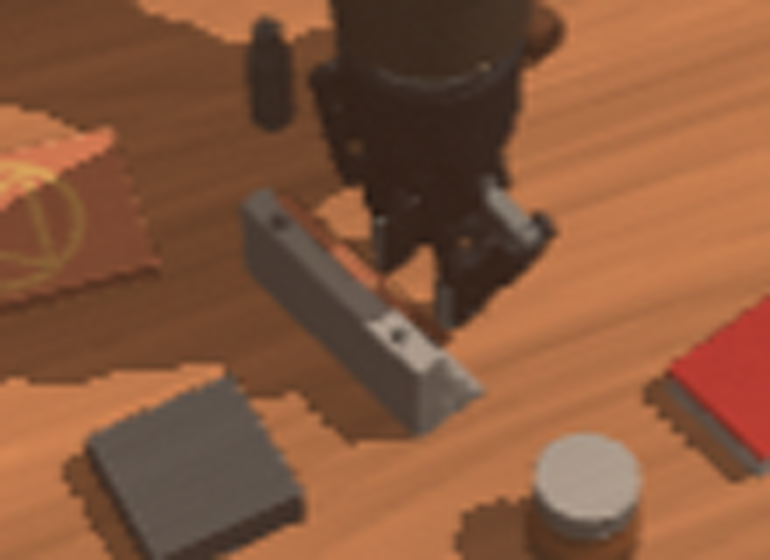

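Run:
```python
from h import *
def W(x,y,z): return np.r_[SX+SR@[x,y],z]
def c(P): return ((w2px("scene",P)-[270,170])*7+3).round().astype(int)
for k,P in dict(stopTopFront=[(-.06,-.027,.05),(.06,-.027,.05)],stopback=[(-.06,-.04,.05),(.06,-.04,.05)],foot=[(-.06,0,0),(.06,0,0)],top62=[(-.028,-.042,.079),(.035,-.042,.079)],faceTop=[(-.028,-.037,.082),(.035,-.037,.082)],low=[(-.028,.005,.003),(.035,.005,.003)],flat_end=[(-.028,.0,.006),(.035,.0,.006),(-.028,.09,.006),(.035,.09,.006)],tcp=[(.0034,.0177,0)]).items():
    print(k,[c(W(*p)).tolist() for p in P])
im=cv2.imread("pics/s.png"); 
h=cv2.convertScaleAbs(im[185:235,295:345],alpha=1.7,beta=20)
cv2.imwrite("pics/crop6.png",cv2.resize(h,None,fx=12,fy=12,interpolation=cv2.INTER_CUBIC))
```

```text
stopTopFront [[253, 183], [433, 352]]
stopback [[230, 198], [409, 369]]
foot [[304, 221], [479, 385]]
top62 [[270, 202], [366, 293]]
faceTop [[279, 192], [375, 282]]
low [[357, 254], [450, 340]]
flat_end [[349, 256], [441, 342], [498, 155], [591, 236]]
tcp [[424, 285]]
```

View pics/crop6.png

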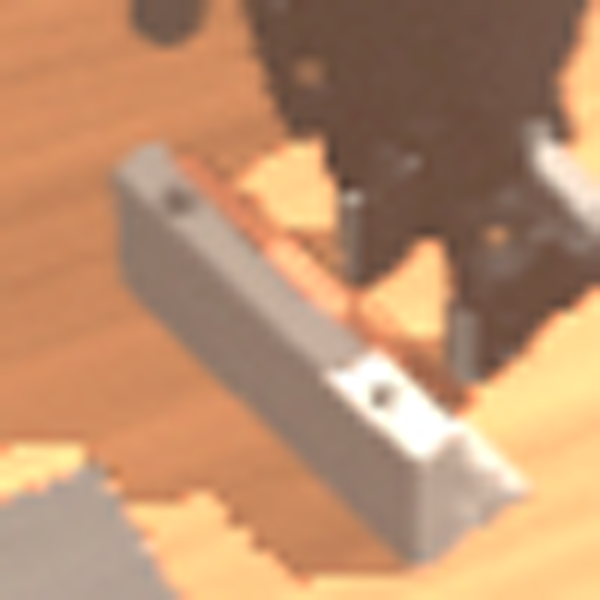

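The corrected view matches the predicted lean. The top edge shows at (275,195)–(380,283), against a prediction of (279,192)–(375,282), and the lower right corner is near (447,340). So the plaque leans at about 62°. Now I retreat and go round over the top.

```bash
python3 -m jog '[[0,0.004,0,0,0.4],[0,0.012,0,0,0.4],[0,0.03,0,0,0.4],[0,0.06,0,0,0.4],[0,0.11,0,0,0.4],[0,0.14,-0.08,0,0.4],[0,0.14,-0.18,0,0.4],[0,0.14,-0.27,0,0.4]]'; python3 -m jog '[[0,0,-0.08,0,0.4],[0,-0.08,-0.12,0,0.4],[0,-0.16,-0.12,0,0.4],[0,-0.24,-0.12,0,0.4],[0,-0.32,-0.12,0,0.4],[0,-0.34,-0.12,0,0.4],[0,-0.34,-0.12,0,0.4]]';python3 - <<'E'
from h import *
go(.004,-.075,.062)
im=snap("scene","pics/s.png"); cv2.imwrite("pics/crop7.png",cv2.resize(im[130:250,270:410,::-1],None,fx=5,fy=5,interpolation=cv2.INTER_CUBIC))
E
```

```text
time_s: 6.9
ee_pos: [0.5441, 0.0599, 0.1361]
eef_rot: [-180.0, -0.0, -162.5]
force: [-0.2, 0.2, -0.3]
grip_width: 0.0341
time_s: 7.6
ee_pos: [0.5954, -0.1044, 0.1937]
eef_rot: [180.0, -0.1, -162.8]
force: [0.9, 0.5, 0.3]
grip_width: 0.0338
at [ 0.0031 -0.0824] 0.1937 yaw -162.75646292762636 norm shift [-0.0017  0.0148  0.2633] turn -0.004
```

View pics/crop7.png

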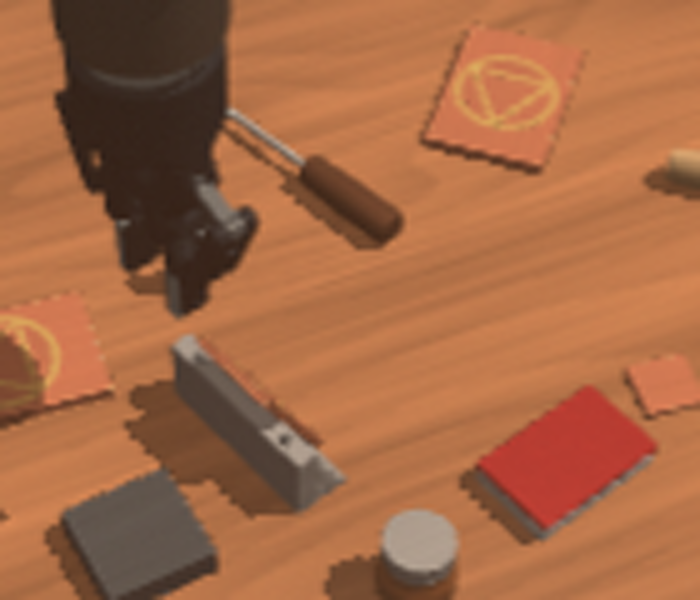

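The crop shows the plaque standing by itself against the stop, top edge (200,340)–(280,405), with the gripper clear behind it. I lower behind the upper end and push it back over.

```bash
python3 -m jog '[[0,0,0.08,0,0.4],[0,0,0.16,0,0.4],[0,0,0.22,0,0.4],[0,0,0.25,0,0.4],[0,0,0.262,0,0.4],[0,0,0.262,0,0.4]]'; python3 -m jog '[[0,0.02,0,0,0.4],[0,0.04,0,0,0.4],[0,0.05,0,0,0.4],[0,0.06,0,0,0.4],[0,0.068,0,0,0.4],[0,0.076,0,0,0.4],[0,0.084,0,0,0.4],[0,0.092,0,0,0.4]]';python3 - <<'E'
from h import *
go(.004,.0,.062)
E
```

```text
time_s: 8.25
ee_pos: [0.5952, -0.1026, 0.0629]
eef_rot: [180.0, -0.1, -162.5]
force: [-0.3, -0.2, -0.1]
grip_width: 0.034
time_s: 9.05
ee_pos: [0.5817, -0.0599, 0.0633]
eef_rot: [180.0, -0.0, -162.7]
force: [-0.2, -0.2, 0.2]
grip_width: 0.0342
at [ 0.0034 -0.0359] 0.0633 yaw -162.66685611062425 norm shift [-0.0013  0.0717  0.0026] turn -0.001
```

```bash
python3 -m jog '[[0,0.007,0,0,0.4],[0,0.014,0,0,0.4],[0,0.021,0,0,0.4],[0,0.028,0,0,0.4],[0,0.035,0,0,0.4],[0,0.042,0,0,0.4],[0,0.049,0,0,0.4],[0,0.056,0,0,0.4]]';python3 - <<'E'
from h import *
go(.004,.01,.062)
im=snap("scene","pics/s.png"); cv2.imwrite("pics/crop8.png",cv2.resize(im[150:250,270:410,::-1],None,fx=5,fy=5,interpolation=cv2.INTER_CUBIC))
E
```

```text
time_s: 9.85
ee_pos: [0.5734, -0.0331, 0.0633]
eef_rot: [180.0, 0.0, -162.6]
force: [0.4, 0.2, -0.4]
grip_width: 0.0343
at [ 0.0034 -0.0077] 0.0633 yaw -162.6427975784148 norm shift [-0.0012  0.0355  0.0026] turn -0.0
```

View pics/crop8.png

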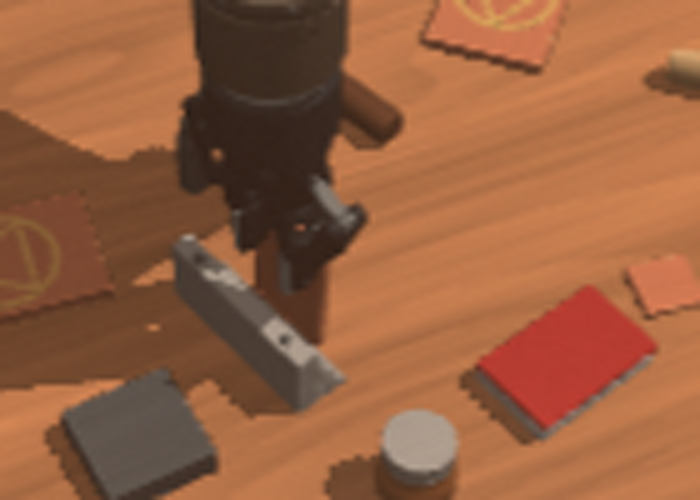

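The crop shows the plaque about upright in front of the fingers, its plain back visible at (260–325, 230–340). I continue a little past upright.

```bash
python3 -m jog '[[0,0.007,0,0,0.4],[0,0.014,0,0,0.4],[0,0.021,0,0,0.4],[0,0.028,0,0,0.4],[0,0.035,0,0,0.4],[0,0.042,0,0,0.4],[0,0.042,0,0,0.4],[0,0.042,0,0,0.4]]'; python3 -m jog '[[0,0,-0.08,0,0.4],[0,0,-0.16,0,0.4],[0,-0.08,-0.22,0,0.4],[0,-0.16,-0.28,0,0.4],[0,-0.24,-0.3,0,0.4],[0,-0.32,-0.3,0,0.4],[0,-0.32,-0.3,0,0.4]]'
python3 - <<'E'
from h import *
go(.004,.01,.062)
im=snap("scene","pics/s.png"); im2=snap("top","pics/t2.png")
a=cv2.resize(im[150:250,290:390,::-1],(400,400),interpolation=cv2.INTER_CUBIC); b=cv2.resize(im2[140:220,260:340,::-1],(400,400),interpolation=cv2.INTER_CUBIC)
cv2.imwrite("pics/crop9.png",np.hstack([a,b]))
E
```

```text
time_s: 10.7
ee_pos: [0.5672, -0.0132, 0.0633]
eef_rot: [-180.0, 0.0, -162.6]
force: [-0.2, -0.7, 0.5]
grip_width: 0.0341
time_s: 11.4
ee_pos: [0.6156, -0.1701, 0.2131]
eef_rot: [-180.0, 0.0, -162.9]
force: [-1.5, 0.7, 0.1]
grip_width: 0.0345
at [ 0.0028 -0.1511] 0.2131 yaw -162.94657538949787 norm shift [-0.0007  0.3223  0.3023] turn -0.01
```

View pics/crop9.png

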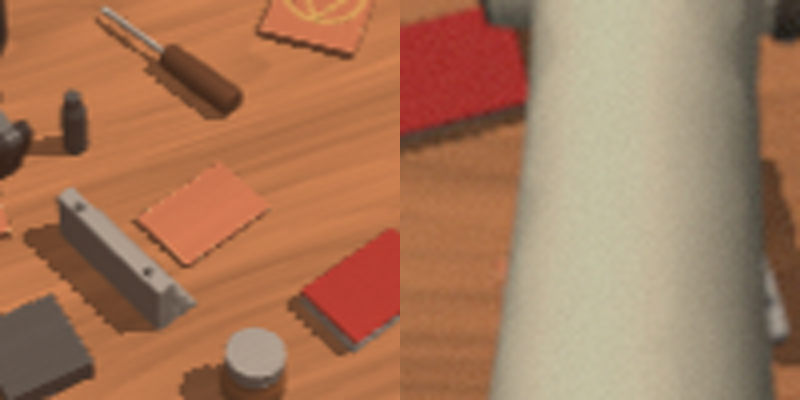

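The left half shows the plaque flat, plain side up, with corners (136,220), (217,165), (268,208) and (188,265). I measure its position and then hand in.

Run:
```python
from h import *
px=[((u-1.5)/4+290,(v-1.5)/4+150) for u,v in[(136,220),(217,165),(268,208),(188,265)]]
for p in px: print((SR.T@(px2w("scene",*p,.006)[:2]-SX)).round(4))
P=np.array([[-.031,-.045,.006],[-.031,.045,.006],[.031,.045,.006],[.031,-.045,.006]])
x,r=fit("scene",P,px,[.55,.03,SA]); print("centre",SR.T@(x[:2]-SX),np.degrees(x[2]-SA),abs(r).max())
a=cv2.imread("pics/s.png").astype(int); b=optics.snapshot("scene")[:,:,::-1].astype(int)
print("diff",abs(a-b)[185:220,320:362].mean()); job.job_done()
```

```text
[-0.0237  0.0138]
[-0.0236  0.1001]
[0.0356 0.101 ]
[0.0359 0.0158]
centre [0.0059062  0.05785039] 0.7735183730663974 0.7628712681550098
diff 0.43378684807256235
the job is handed in; nothing more can be done
```

The plaque is turned over. It lies flat in front of the stop with its plain back up, and I handed the job in at about 11.5 s of the 51 s allowed.

- **Tipping up:** I pushed the small plaque square against the stop with two fingertips until it leaned at about 62°. It stood there by itself for over a second.
- **Turning over:** I pushed its upper end from behind, over the stop, until it fell onto its inlaid face, then moved the arm clear.

**Last checks:**
- **Position:** the plaque's centre is about 58 mm in front of the foot line and 6 mm from the stop's middle. It is within 1° of square, and the corner fit is good to 0.8 px.
- **Stillness:** two pictures in a row showed no motion.
- **Other items:** in the last picture the neighbouring items looked unmoved. I judged this by eye and did not measure it. The hammer, pliers and offcut were out of that crop, though the arm never went near them.
- **Failed check:** the final top-camera view was blocked by the arm, so the position rests on the scene camera alone.

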